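Stow the rolling pin in its board

ROBOT

A 6-joint arm with a two-finger parallel gripper is mounted at the origin on a cart in front of the work surface, level with it; the furniture and walls round the work are solid. World frame = base frame: x ahead of the robot, y to its left, z up, the work surface at z = 0. Lengths are in mm, angles in rad, forces in N, time in s.
With the tool pointing down it reaches from about 400 to 925 mm from the base axis. Payload 12.5 kg.
Tool frame: the origin (TCP) lies between the finger pads; the fingertips stand 25 mm ahead of it and the grasp point (between the pads) lies 6 mm ahead of it; z points along the fingers, y is the line along which they close (so a half turn about z gives the same grasp; the last joint's range is limited). The gripper opens to 95 mm and grips with 3 to 60 N. Pads are 20 mm wide; open, the fingers measure 119 mm over their backs; the gripper's body (75 mm by 180 mm) begins 59 mm behind the grasp point.
Start: joints at [1.216, 0.491, 1.559, -0, 1.092, -0.106], TCP at [153.882, 605.776, 239.661] pointing down, gripper open.
Joint ranges: [-3.1, 3.1], [-0.84, 2.19], [0.05, 2.79], [-1.13, 4.28], [0.06, 2.93], [-2.69, 2.69]. Speed limits (rad/s): [2.22, 2.22, 2.79, 3.14, 3.14, 3.14].

INTERFACE

Orientations are given as [roll, pitch, yaw] about the fixed x, y, z axes, in that order (R = Rz(yaw) Ry(pitch) Rx(roll)).
In Python, from cell import state, read_camera, job_done, cut_out gives the robot as it stands. The module is installed in compiled form; this text tells all that it offers.
- The arm moves only by the tool jog_arm, never from a script. Its argument "motion" is a list of rows, each a list of 2 entries, a list of its own where there are three numbers: the shift along the tool's x, y, z in mm, then the turn about the tool's z in rad. A call has 1 to 5 rows; each row is the pose to reach, as a shift and turn from the pose commanded when the call began, along the tool's axes at that moment; what a row does not reach only later rows make up. A row lasts 1/10 s, in which the tool goes at most 50 mm and 8.59 degrees, less where a joint would pass 70% of its speed; a pose out of reach is approached as far as the arm can. A call with a gripper value outside its range is refused whole. "grip" is the closure, from 0 (fully open) to 1 (shut), set as the call begins (left out, the last holds). The fingers move at their own pace and stop on an object; the grip force is fixed at half the most. Time passes only in rows, so rows that repeat a pose let the fingers close. It gives the time, the measured TCP pose, the force, the opening and the grip force at its end, in the units of the state.
- state(): the state, without advancing time (a new reading comes with each control period).
- read_camera(name): name is "side" or "top"; returns a dict with "img" (384x512x3 uint8, blue, green, red), "vertical_fov" (degrees; the focal length in pixels is half the picture's height over the tangent of half this angle, whatever the lens; pixels are square), "cx", "cy" (the principal point, pixels), "k1" (the pictures are not rectified: a ray, as slopes to the right and down, at radius r is drawn at 1 + k1 r^2 times it, then the intrinsics apply), "extrinsics" (4x4, takes a point from camera to world coordinates). Camera axes: x right, y up, looking along -z (the intrinsics and any distortion apply to the point x, -y, -z); pixel columns grow to the right and rows downward; lengths in mm; the calibration is good to about 2 mm. A picture is of the moment at which its call begins. There is no depth.
- job_done(): hands the job in; it is judged then, once.
Trained networks look in a picture, given as the dict that the camera call returned (one of the last four; its "shot" number tells which), for a name from the list of things; names that differ only in an ending like _2 or _b are one class to them, and where a whole thing is asked for, a point or a joint stands for the part that bears it (a point fixed in the world has none). Each returns a list of dicts, best first, with "p" (0 to 1); they miss things now and then, are a little off and sometimes report something else, mostly with a low value. They report only what shows in the picture. A call takes as long as a camera call.
- cut_out(name, picture): "region" (384x512 bool, what is visible of it) and "box" ([left, top, right, bottom] in pixels, round what is visible of it).
The state is a dict: "t": time; "joints": joint angles; "qvel": joint speeds; "tau": joint torques, N m; "eef_pos": TCP position; "tcp_rot": TCP orientation; "ft_force": force on the tool from outside, world axes, zero at the start; "moment": the same for the moment, N m; "opening": opening from 0.0 (shut) to 1.0 (fully open); "grip_force": force on a finger pad.
Only numpy, scipy, OpenCV 4.12 (cv2) and the standard library are available. Lean on these libraries where they do the work, as an engineer would, in place of code of your own. Each camera call takes 0.05 s, during which the arm holds its last target. There are 200 camera calls.

TASK

Stow the rolling pin on its pastry board: with the fingertips on top of the pin, roll it gently away over the board until it drops into the groove and lies still there. Then push the wooden keeper round with a fingertip, as far as it goes, so that it lies across the pin's handle. Do not lift the pin off the board, and leave everything else where it stands.

Things in the scene. Friction and masses are not known exactly. Their poses are not given: they have to be found in the camera images.
- pastry_board: Pale wooden board fixed to the counter, 240 mm deep (x), 410 mm wide (y), 24 mm thick. Origin: centre of its underside; z up, x points away from the robot. From near to far: flat work face x -120 to 45 mm, groove x 45 to 75 mm, back rail x 75 to 120 mm, as high as the work face. A 15 mm steel post on the rail at x 96, y 140 mm carries the keeper.
- groove (a point): Middle of the rolling pin's groove, level with the board's top face (24 mm above the counter), axes as the board's. The groove is 30 mm wide, 12 mm deep and runs along y over the board's whole width. The barrel bears on its two edges and does not reach its floor.
- rolling_pin: Wooden rolling pin, 0.2 to 0.45 kg, on the work face about 100 to 122 mm short of the groove. Barrel 48 mm dia x 210 mm, at each end a handle 22 mm dia x 65 mm. Origin: on its axis, mid-length; y is the axis, x and z turn as it rolls. Axis 48 mm above the counter on the board, 43 mm in the groove. Let go at 0.1 m/s it rolls on 1 cm, at 0.2 m/s 4 cm; above 0.4 m/s it may jump the groove.
- keeper (a joint): Angle (rad) of the dark wooden turn button, 18 x 8 mm, reaching 67 mm from its pivot, on the post at the left end of the rail. 0 = open, pointing along the board's +y; swings level, anticlockwise from above, to a stop at 1.57, pointing along -x over the pin's handle. Starts at 0 to 0.3; stays where left; 1 N moves it. Underside 57 mm above the counter: 3 mm over a seated handle, but it strikes an unseated pin.
- keeper_peg (a point): Middle of the keeper's upright finger peg, 12 mm in diameter, 50 mm from the pivot, standing on the keeper from 65 to 85 mm above the counter (this point is 75 mm above it).
- peeler_1: Peeler with a pale handle, 170 x 25 x 18 mm, lying on the front edge of the board on the robot's side of the pin; origin at the centre of its underside. To be left alone.
- spice_jar_1: Spice jar with a green lid, 46 mm across, 106 mm tall, standing left of the board; origin at the centre of its underside. To be left alone.
- salt_ramekin: White ramekin, 70 mm across, 42 mm tall, standing right of the board; origin at the centre of its underside. To be left alone.
- chili_ramekin: Dark blue ramekin, 58 mm across, 34 mm tall, standing right of the board; origin at the centre of its underside. To be left alone.
- jar_1: Squat jar with a green lid, 68 mm across, 84 mm tall, standing behind the board; origin at the centre of its underside. To be left alone.
- stone_cup: Grey-brown cup, 68 mm across, 62 mm tall, standing behind the board; origin at the centre of its underside. To be left alone.

How it is judged:
By the outcome, as a careful person would: the job done as asked, in the order asked, and still so for the second after the job is handed in, with the robot touching nothing.
It also fails if it takes over 72 s, if anything falls off the work surface, if the arm or the gripper's body presses on something with over 40 N, if the wrist force passes 120 N, or if a joint passes its speed limit or range.

## Working session

There is one attempt and no reset: what is moved stays moved. The work goes in short steps, Python scripts to look and compute and a tool call to move; the robot and the scene stay as the last step left them, time stands still between calls to the robot, and variables do not carry over. Pictures are saved under pics/ and viewed, at most 10 in all, crops included, and the job is handed in when it is done.

Besides the shell and the picture viewer there is one more tool, called after ">>>" by a JSON object that holds its "name" and its "arguments". jog_arm: Moves the arm, as the interface text tells. Its arguments: {"type":"object","properties":{"motion":{"type":"array"},"grip":{"type":"number"}},"required":["motion"]}

```bash
mkdir -p pics; cat > h.py <<'E'
import numpy as np, cv2
from cell import *
def K(c):
    h,w=c["img"].shape[:2]; f=h/2/np.tan(np.radians(c["vertical_fov"])/2); return f
def px2w(c,uv,z):
    f=K(c); d=(np.array(uv,float)-[c["cx"],c["cy"]])/f
    s=d.copy()
    for _ in range(20): s=d/(1+c["k1"]*(s@s))
    E=np.array(c["extrinsics"]); r=E[:3,:3]@np.array([s[0],-s[1],-1]); o=E[:3,3]
    return o+r*(z-o[2])/r[2]
def w2px(c,P):
    E=np.array(c["extrinsics"]); p=E[:3,:3].T@(np.array(P,float)-E[:3,3])
    s=np.array([p[0],-p[1]])/-p[2]; return s*(1+c["k1"]*(s@s))*K(c)+[c["cx"],c["cy"]]
E
python3 - <<'E'
from h import *
s=state(); print({k:np.round(v,3) for k,v in s.items()})
cs={n:read_camera(n) for n in("top","side")}
for n,c in cs.items():
    print(n,np.round(c["extrinsics"],2).tolist(),c["k1"])
    im=c["img"].copy()
    cv2.imwrite(f"pics/{n}0.png",im)
    for o in("pastry_board","rolling_pin","keeper","keeper_peg"):
        for r in cut_out(o,c)[:2]:
            m=r["region"].astype(np.uint8); 
            if m.sum()<5: continue
            cc=max(cv2.findContours(m,0,2)[0],key=len)
            print(n,o,r["p"],r["box"],m.sum(),np.round(cv2.minAreaRect(cc)[0],1),np.round(cv2.boxPoints(cv2.minAreaRect(cc))).tolist())
E
```

```text
{'t': np.float64(0.0), 'joints': array([ 1.216,  0.492,  1.559,  0.   ,  1.092, -0.106]), 'qvel': array([-0.001,  0.   , -0.   , -0.001, -0.001, -0.002]), 'tau': array([ 0.0000e+00, -6.1261e+01, -2.5819e+01,  6.9000e-02,  4.8000e-02,
       -0.0000e+00]), 'eef_pos': array([153.802, 605.549, 239.036]), 'tcp_rot': array([-3.14 , -0.   ,  2.893]), 'ft_force': array([-1.003, -0.716, -0.345]), 'moment': array([-0.008, -0.039,  0.039]), 'grip_force': np.float64(0.0), 'opening': np.float64(0.998)}
top [[0.15, 0.93, -0.34, 124.38], [-0.99, 0.14, -0.05, 8.0], [0.01, 0.34, 0.94, 1355.08], [0.0, 0.0, 0.0, 1.0]] -0.14070926581154727
top pastry_board 0.96 [170.8, 176.8, 305.4, 254.5] 7826 [236.7 216.7] [[171.0, 253.0], [172.0, 179.0], [303.0, 180.0], [302.0, 255.0]]
top pastry_board 0.44 [215.1, 120.9, 238.7, 148.6] 417 [224.5 134. ] [[215.0, 122.0], [234.0, 122.0], [234.0, 146.0], [215.0, 146.0]]
top rolling_pin 0.94 [181.2, 223.9, 288.6, 240.3] 1268 [235.5 231.5] [[182.0, 224.0], [289.0, 224.0], [289.0, 239.0], [182.0, 239.0]]
top keeper 0.45 [175.8, 182.8, 195.6, 188.1] 123 [183.5 183.5] [[172.0, 184.0], [193.0, 177.0], [195.0, 184.0], [174.0, 190.0]]
side [[0.91, 0.19, -0.36, 66.06], [-0.41, 0.46, -0.79, -1048.92], [0.02, 0.87, 0.49, 801.58], [0.0, 0.0, 0.0, 1.0]] -0.18123770968101943
side pastry_board 0.66 [170.1, 163.5, 304.3, 265.8] 5536 [234. 218.] [[163.0, 200.0], [216.0, 146.0], [306.0, 236.0], [252.0, 290.0]]
side rolling_pin 0.78 [187.7, 186.1, 244.3, 238.7] 1028 [214.3 212.8] [[180.0, 193.0], [191.0, 181.0], [249.0, 233.0], [238.0, 245.0]]
side keeper 0.74 [284.9, 185.6, 302.6, 192.3] 110 [292.2 188.3] [[284.0, 186.0], [290.0, 180.0], [301.0, 191.0], [295.0, 197.0]]
side keeper 0.69 [220.1, 166.4, 235.1, 174.6] 115 [228.3 171.9] [[219.0, 169.0], [224.0, 163.0], [238.0, 175.0], [233.0, 181.0]]
```

```bash
cat >> h.py <<'E'
from scipy.optimize import minimize
def T(p,q): # p=(x,y,yaw), q local pts
    q=np.atleast_2d(q).astype(float); c,s=np.cos(p[2]),np.sin(p[2])
    return np.c_[p[0]+c*q[:,0]-s*q[:,1], p[1]+s*q[:,0]+c*q[:,1], q[:,2]]
def sil(c,P,k=8):
    uv=np.array([w2px(c,a) for a in P]); h=cv2.convexHull(np.float32(uv))[:,0]
    m=np.zeros((384*k,512*k),np.uint8); cv2.fillPoly(m,[np.int32(np.round((h+.5)*k))],1)
    return cv2.resize(m.astype(np.float32),(512,384),interpolation=cv2.INTER_AREA)
def fit(c,reg,loc,p0,d=(15,15,.1)):
    reg=reg.astype(np.float32)
    f=lambda p:np.abs(sil(c,T(p,loc))-reg).sum()
    s=np.array([p0]+[np.array(p0)+np.eye(3)[i]*d[i] for i in range(3)])
    r=minimize(f,p0,method="Nelder-Mead",options=dict(initial_simplex=s,maxiter=120)); return r.x,r.fun
BOX=np.array([[x,y,z] for x in(-120,120) for y in(-205,205) for z in(0,24)])
a=np.linspace(0,2*np.pi,16,endpoint=False)
def PIN(zc): return np.array([[r*np.cos(t),y,zc+r*np.sin(t)] for r,ys in((24,(-105,105)),(11,(-170,170))) for y in ys for t in a])
E
python3 - <<'E'
from h import *
c=read_camera("top"); s=read_camera("side")
b=cut_out("pastry_board",c)[0]["region"]; p=cut_out("rolling_pin",c)[0]["region"]
u=px2w(c,(237,216),24); bp,e=fit(c,b,BOX,[u[0],u[1],-.1]); print("board top",np.round(bp,3),e)
for n,k in(("top",c),("side",s)):
  for r in cut_out("rolling_pin",k)[:1]:
    x0=px2w(k,np.argwhere(r["region"]).mean(0)[::-1],48); print(n,"pin centroid",x0)
    w=np.array([px2w(k,q[::-1],48)[:2] for q in np.argwhere(r["region"])]); m=w.mean(0); v=np.linalg.eigh(np.cov((w-m).T))[1][:,1]; print(" axis yaw",np.arctan2(v[1],v[0])-np.pi/2, "span",np.ptp((w-m)@v))
print("keeper pivot px",w2px(c,T(bp,[96,140,65])[0]))
for n,k,roi in(("top",c,(140,140,200,150)),("side",s,(150,130,180,150))):
    im=k["img"].copy()
    x,y,w,h=roi; S=4; big=cv2.resize(im[y:y+h,x:x+w],None,fx=S,fy=S,interpolation=cv2.INTER_CUBIC)
    def ln(P,col):
        uv=np.array([w2px(k,q) for q in T(bp,P)]); cv2.polylines(big,[np.int32((uv-[x,y]+.5)*S)],True,col,1)
    ln([[-120,-205,24],[120,-205,24],[120,205,24],[-120,205,24]],(0,0,255))
    ln([[45,-205,24],[45,205,24]],(255,0,0)); ln([[75,-205,24],[75,205,24]],(255,0,0))
    for an in (0,.3):
        ln([[96,140,65],[96-67*np.sin(an),140+67*np.cos(an),65]],(0,255,0))
    cv2.imwrite(f"pics/{n}1.png",big)
E
```

```text
board top [5.11044e+02 1.07711e+02 1.52000e-01] 1889.328125
top pin centroid [449.49632046 104.09675701  48.        ]
 axis yaw 0.15848373949287464 span 336.21969780627103
side pin centroid [451.23037466  92.04125822  48.        ]
 axis yaw 0.14061440239584044 span 347.0927420794429
keeper pivot px [192.73702197 181.90422792]
```

View pics/top1.png

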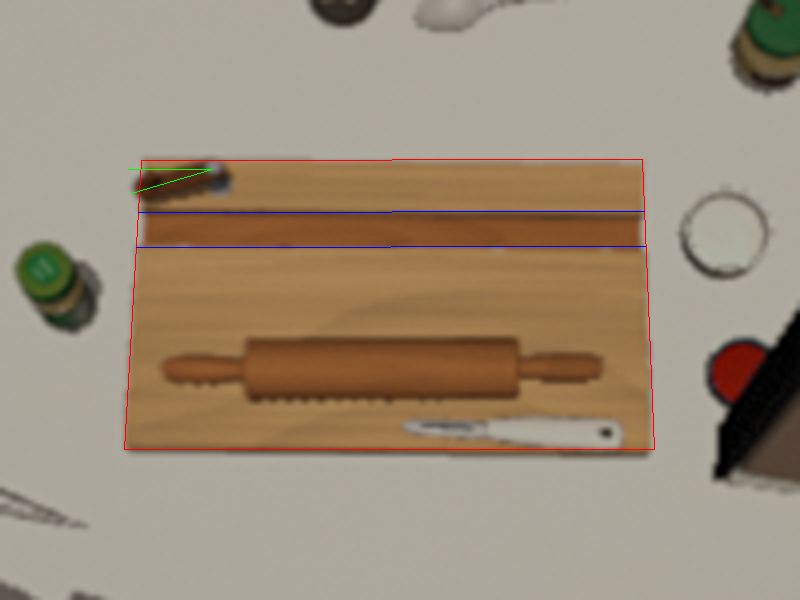

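View pics/side1.png

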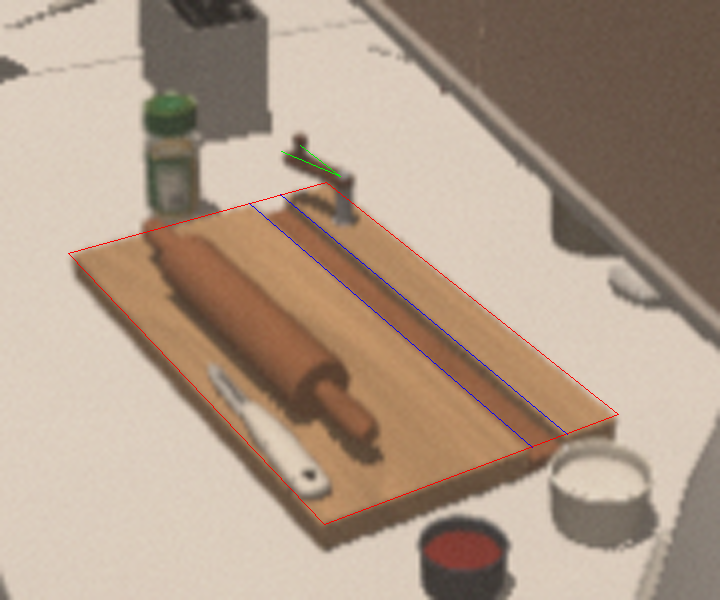

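Top: the pin lies at big-pixel (382,368), parallel to the groove (rows 213–247), with the keeper at upper left (135,190)→(225,172). Side: the keeper peg is at about (299,140). The board fit agrees with both. The pin is about 121 mm short of the groove, so I'm moving over it.

>>> {"name": "jog_arm", "arguments": {"motion": [[[-30,-31,0],0],[[-64,-66,0],0],[[-98,-101,0],0],[[-132,-136,0],0],[[-166,-171,0],0]]}}

```text
t: 1.3
eef_pos: [273.2, 397.5, 239.8]
tcp_rot: [3.141, 0.0, 2.893]
ft_force: [1.0, 0.1, 0.4]
opening: 1.002
grip_force: 0.0
```

>>> {"name": "jog_arm", "arguments": {"motion": [[[-34,-35,0],-0.08],[[-68,-70,0],-0.16],[[-102,-105,0],-0.24],[[-136,-140,0],-0.32],[[-170,-175,0],-0.4]]}}

```text
t: 1.8
eef_pos: [395.0, 185.9, 239.9]
tcp_rot: [3.141, 0.001, -2.987]
ft_force: [0.6, 0.7, -0.7]
opening: 1.002
grip_force: 0.0
```

```bash
cat >> h.py <<'E'
from scipy.spatial.transform import Rotation as Ro
def to(P,yaw):
    s=state(); R=Ro.from_euler("xyz",s["tcp_rot"]).as_matrix()
    y=s["tcp_rot"][2]; print("shift",np.round(R.T@(np.array(P)-s["eef_pos"]),1),"turn",round(float(-((yaw-y+np.pi)%(2*np.pi)-np.pi)),3))
E
python3 -c "
from h import *
s=state();print(s['t'],s['eef_pos'],s['tcp_rot'],s['ft_force'])
to([441.5,103,120],.155+np.pi)"
```

```text
1.8 [395.00662925 185.89363352 239.93155669] [ 3.14136127e+00  8.50524554e-04 -2.98696494e+00] [ 0.55213967  0.66734937 -0.70940904]
shift [-33.1 -89.1 119.9] turn -0.0
```

>>> {"name": "jog_arm", "arguments": {"motion": [[[-8,-25,25],0],[[-16,-50,55],0],[[-25,-75,85],0],[[-33,-89,115],0],[[-33,-89,120],0]]}}

```text
t: 2.3
eef_pos: [440.4, 103.3, 117.4]
tcp_rot: [3.141, -0.003, -2.993]
ft_force: [-0.4, -0.7, 0.9]
opening: 1.002
grip_force: 0.0
```

```bash
python3 - <<'E'
from h import *
to([441.5,103,97],.155+np.pi)
c=read_camera("side"); s=state(); big=cv2.resize(c["img"][110:270,140:340],None,fx=4,fy=4,interpolation=cv2.INTER_CUBIC); cv2.imwrite("pics/side2.png",big)
k=read_camera("top")
for n,q in(("top",k),("side",c)):
  for r in cut_out("keeper",q)[:3]: print(n,r["p"],r["box"])
  for r in cut_out("keeper_peg",q)[:3]: print(n,"peg",r["p"],r["box"])
E
```

```text
shift [-1.1 -0.5 20.4] turn -0.006
top 0.69 [174.5, 180.5, 196.6, 189.1]
top peg 0.54 [172.9, 179.9, 194.1, 186.2]
side 0.63 [184.5, 169.3, 196.0, 185.4]
```

View pics/side2.png

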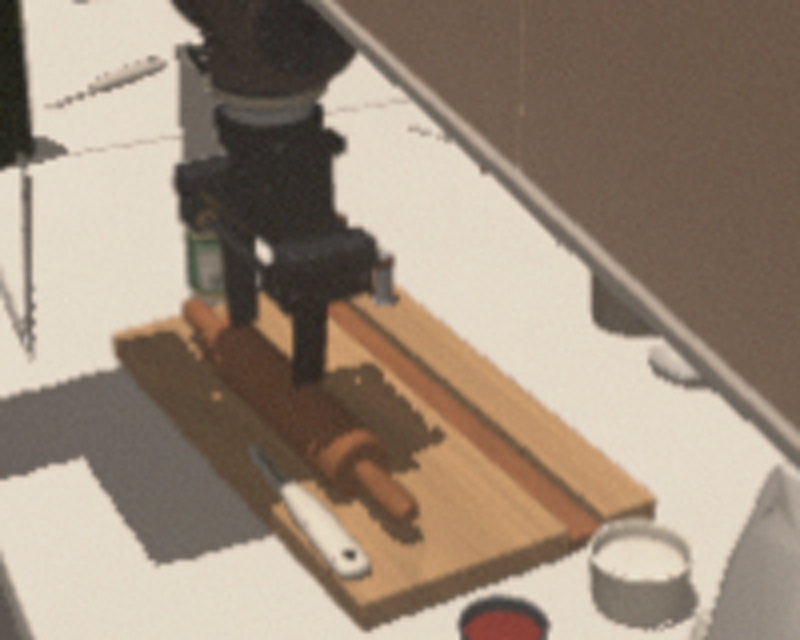

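The side view shows both open fingertips above the pin's barrel, near fingertip at about (308,380) and the jar clear at (205,260). I'm going down to touch.

>>> {"name": "jog_arm", "arguments": {"motion": [[[0,0,8],0],[[0,0,14],0],[[0,0,18],0],[[0,0,18],0]]}}

```text
t: 3.0
eef_pos: [440.1, 104.7, 101.0]
tcp_rot: [3.141, -0.001, -2.99]
ft_force: [1.1, -0.1, -0.9]
opening: 0.995
grip_force: 0.0
```

>>> {"name": "jog_arm", "arguments": {"motion": [[[0,0,1],0],[[0,0,2],0],[[0,0,2],0]]}}

```text
t: 3.3
eef_pos: [440.4, 104.7, 99.6]
tcp_rot: [3.142, 0.0, -2.99]
ft_force: [-0.6, -0.4, -0.1]
opening: 0.996
grip_force: 0.0
```

>>> {"name": "jog_arm", "arguments": {"motion": [[[0,0,1],0],[[0,0,2],0],[[0,0,2],0]]}}

```text
t: 3.6
eef_pos: [440.3, 104.7, 97.5]
tcp_rot: [3.142, -0.0, -2.99]
ft_force: [0.0, 0.6, 0.5]
opening: 1.0
grip_force: 0.0
```

>>> {"name": "jog_arm", "arguments": {"motion": [[[0,0,0.5],0],[[0,0,1],0],[[0,0,1],0]]}}

```text
t: 3.9
eef_pos: [440.9, 104.8, 97.1]
tcp_rot: [3.142, 0.002, -2.99]
ft_force: [-0.4, 0.8, 6.8]
opening: 1.001
grip_force: 3.4
```

>>> {"name": "jog_arm", "arguments": {"motion": [[[-6,0,0],0],[[-15,0,0],0],[[-27,0,0],0],[[-40,0,0],0],[[-52,0,-8],0]]}}

```text
t: 4.4
eef_pos: [492.0, 112.6, 104.3]
tcp_rot: [3.141, -0.001, -2.99]
ft_force: [-0.9, 0.4, 0.2]
opening: 1.003
grip_force: 0.0
```

```bash
cat >> h.py <<'E'
BP=[511.0,107.7,.152]
def pin(z=48):
    for n in("top","side"):
        k=read_camera(n)
        for r in cut_out("rolling_pin",k)[:1]:
            w=np.array([px2w(k,q[::-1],z)[:2] for q in np.argwhere(r["region"])]); m=(w.max(0)+w.min(0))/2; v=np.linalg.eigh(np.cov((w-w.mean(0)).T))[1][:,1]
            C,S=np.cos(BP[2]),np.sin(BP[2]); d=w.mean(0)-BP[:2]
            print(n,r["p"],"mean",w.mean(0).round(1),"board",np.round([C*d[0]+S*d[1],-S*d[0]+C*d[1]],1),"yaw",round(float((np.arctan2(v[1],v[0])-np.pi/2+np.pi/2)%np.pi-np.pi/2),3))
    s=state(); d=s["eef_pos"]-np.array(BP[:2]+[0]); print("tcp",s["eef_pos"].round(1),"board",np.round([C*d[0]+S*d[1],-S*d[0]+C*d[1]],1),s["tcp_rot"].round(3),s["ft_force"].round(1),s["t"])
E
python3 -c "
from h import *
pin()"
```

```text
top 0.48 mean [493.   -9.7] board [ -35.6 -113.3] yaw 0.185
side 0.69 mean [480.9  93.9] board [-31.9  -9.1] yaw 0.135
tcp [491.3 112.5 104.4] board [-18.8   7.7] [ 3.142 -0.    -2.99 ] [-0.6 -0.7 -0.2] 4.6
```

The pin has rolled about 30 mm. I'm regripping behind its top for the next stroke.

>>> {"name": "jog_arm", "arguments": {"motion": [[[12,0,0],0],[[23,0,0],0],[[23,0,5],0],[[23,0,7.5],0],[[23,0,8],0]]}}

```text
t: 5.1
eef_pos: [469.3, 109.1, 96.6]
tcp_rot: [3.141, 0.001, -2.99]
ft_force: [-0.4, 0.2, 8.7]
opening: 0.999
grip_force: 4.1
```

```bash
python3 -c "
from h import *
pin()"
```

```text
top 0.64 mean [502.3 -12.8] board [ -26.8 -117.8] yaw 0.282
side 0.81 mean [484.4  83.6] board [-30.  -19.8] yaw 0.171
tcp [469.5 109.1  96.7] board [-40.8   7.7] [ 3.142e+00  1.000e-03 -2.990e+00] [-1.   0.7  4.7] 5.3
```

>>> {"name": "jog_arm", "arguments": {"motion": [[[-6,0,0],0],[[-15,0,0],0],[[-27,0,0],0],[[-40,0,0],0],[[-52,0,-8],0]]}}

```text
t: 5.8
eef_pos: [520.9, 117.0, 104.1]
tcp_rot: [3.141, -0.001, -2.99]
ft_force: [-0.9, -0.3, -0.0]
opening: 1.001
grip_force: 0.0
```

```bash
python3 -c "
from h import *
pin();pin()"
```

```text
top 0.71 mean [525.6  -1.1] board [  -2.  -109.7] yaw 0.288
side 0.61 mean [514.1 100.7] board [ 2.  -7.4] yaw 0.135
tcp [520.  116.8 104.2] board [10.3  7.7] [ 3.141e+00 -1.000e-03 -2.990e+00] [-0.6  0.   0.1] 6.0
top 0.48 mean [534.3  -2.5] board [   6.3 -112.5] yaw 0.231
side 0.91 mean [517.4 104.6] board [ 5.8 -4. ] yaw 0.128
tcp [519.9 116.8 104.3] board [10.2  7.7] [ 3.141e+00 -1.000e-03 -2.990e+00] [ 0.2  0.5 -0.1] 6.2
```

>>> {"name": "jog_arm", "arguments": {"motion": [[[8,0,0],0],[[15,0,0],0],[[15,0,5],0],[[15,0,7.5],0],[[15,0,8],0]]}}

```text
t: 6.7
eef_pos: [506.2, 114.7, 96.9]
tcp_rot: [3.142, 0.002, -2.99]
ft_force: [-0.5, -0.0, 9.4]
opening: 0.999
grip_force: 5.2
```

```bash
python3 -c "
from h import *
pin()
c=read_camera('side');cv2.imwrite('pics/s3.png',cv2.resize(c['img'][130:270,150:330],None,fx=4,fy=4,interpolation=2))"
```

```text
top 0.61 mean [537.4  -8.1] board [   8.5 -118.5] yaw 0.182
side 0.56 mean [518.1  98.5] board [  5.6 -10.2] yaw 0.147
tcp [506.3 114.7  97. ] board [-3.6  7.7] [ 3.142e+00  2.000e-03 -2.990e+00] [0.2 0.9 6.7] 6.9
```

View pics/s3.png

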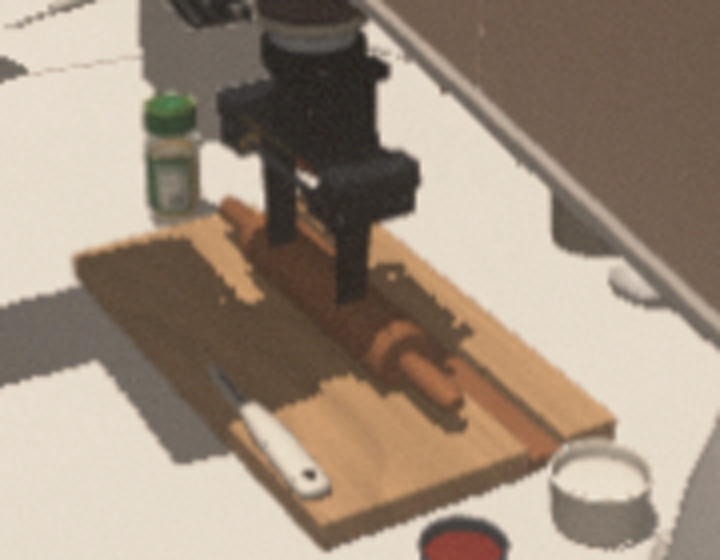

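The pin sits straight under both fingertips, nearly parallel to the groove. I'll repeat the same stroke.

>>> {"name": "jog_arm", "arguments": {"motion": [[[-6,0,0],0],[[-15,0,0],0],[[-26,0,0],0],[[-37,0,0],0],[[-47,0,-8],0]]}}

```text
t: 7.45
eef_pos: [552.5, 121.8, 104.0]
tcp_rot: [3.141, -0.001, -2.99]
ft_force: [0.3, -0.0, 0.2]
opening: 1.001
grip_force: 0.0
```

```bash
python3 -c "
from h import *
pin();pin()"
```

```text
top 0.72 mean [560.1   2.1] board [  32.5 -111.8] yaw 0.13
side 0.58 mean [545.2 103.5] board [33.2 -9.3] yaw 0.132
tcp [551.7 121.7 104.2] board [42.4  7.6] [ 3.141 -0.    -2.99 ] [-0.5 -0.9  0. ] 7.65
top 0.68 mean [ 598.3 -147.9] board [  47.6 -265.8] yaw 1.191
side 0.67 mean [546.7 105.7] board [35.  -7.4] yaw 0.136
tcp [551.6 121.6 104.3] board [42.2  7.6] [ 3.141e+00 -1.000e-03 -2.990e+00] [-0.7 -0.9 -0. ] 7.85
```

>>> {"name": "jog_arm", "arguments": {"motion": [[[8,0,0],0],[[15,0,0],0],[[15,0,5],0],[[15,0,7.5],0],[[15,0,8],0]]}}

```text
t: 8.35
eef_pos: [538.0, 119.5, 97.0]
tcp_rot: [3.142, 0.002, -2.99]
ft_force: [-0.9, 1.1, 10.2]
opening: 1.006
grip_force: 5.3
```

>>> {"name": "jog_arm", "arguments": {"motion": [[[-6,0,0],0],[[-14,0,0],0],[[-24,0,0],0],[[-34,0,0],0],[[-44,0,-6],0]]}}

```text
t: 8.85
eef_pos: [581.0, 126.1, 102.0]
tcp_rot: [3.141, -0.002, -2.99]
ft_force: [-0.2, 0.6, -0.2]
opening: 1.0
grip_force: 0.0
```

```bash
python3 -c "
from h import *
pin(43);pin(43)
c=read_camera('side');cv2.imwrite('pics/s4.png',cv2.resize(c['img'][130:270,150:330],None,fx=4,fy=4,interpolation=2))"
```

```text
top 0.68 mean [586.6   7.4] board [  59.6 -110.6] yaw 0.159
side 0.66 mean [571.4 108.7] board [59.9 -8.1] yaw 0.114
tcp [580.6 126.1 102.6] board [71.6  7.6] [ 3.142 -0.    -2.99 ] [-0.6 -0.   0.1] 9.05
top 0.62 mean [586.5   7. ] board [  59.4 -111. ] yaw 0.155
side 0.59 mean [570.6 111.1] board [59.4 -5.7] yaw 0.11
tcp [580.3 126.1 102.5] board [71.3  7.6] [ 3.141 -0.    -2.99 ] [ 0.2  0.6 -0.1] 9.25
```

View pics/s4.png

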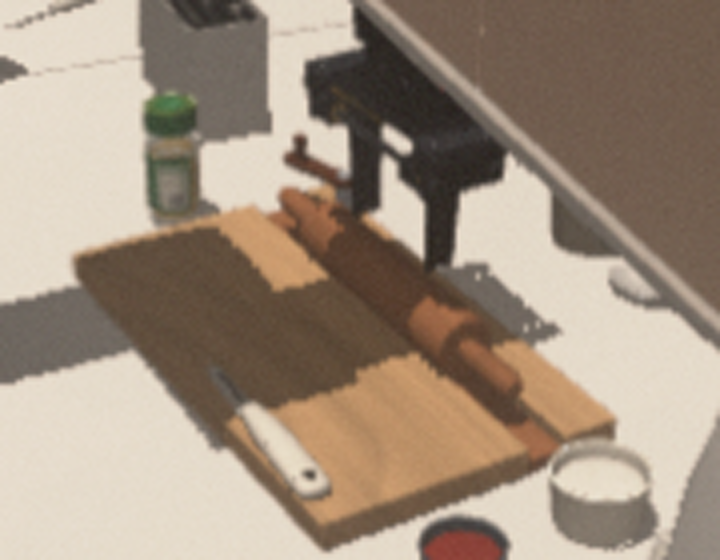

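The pin is seated in the groove: board x reads 59.5 against 60, and it didn't move between two shots. The keeper is clear at (300,150), with its peg top at about (299,140) in this crop.

```bash
cat >> h.py <<'E'
def wb(P):
    d=np.array(P)[:2]-BP[:2]; C,S=np.cos(BP[2]),np.sin(BP[2]); return np.array([C*d[0]+S*d[1],-S*d[0]+C*d[1]])
E
python3 - <<'E'
from h import *
c=read_camera("side")
for a in np.arange(0,.4,.05):
    P=[[96-50*np.sin(a),140+50*np.cos(a),z] for z in(65,85)]; print(round(a,2),[np.round((w2px(c,q)-[150,130]+.5)*4).tolist() for q in T(BP,P)])
print("pivot",np.round((w2px(c,T(BP,[96,140,65])[0])-[150,130]+.5)*4))
for o in("spice_jar_1","jar_1","stone_cup"):
  for r in cut_out(o,c)[:1]:
    b=r["box"]; print(o,r["p"],np.round(wb(px2w(c,((b[0]+b[2])/2,b[3]-4),0))))
a=.2; 
for t in ([101,196,150],[101,196,95]): to(T(BP,t)[0],BP[2]+np.pi)
cv2.imwrite('pics/k5.png',cv2.resize(c['img'][155:195,210:260],None,fx=12,fy=12,interpolation=2))
E
```

```text
0.0 [[311.0, 153.0], [310.0, 131.0]]
0.05 [[308.0, 154.0], [308.0, 132.0]]
0.1 [[305.0, 154.0], [305.0, 133.0]]
0.15 [[303.0, 155.0], [303.0, 134.0]]
0.2 [[301.0, 156.0], [300.0, 135.0]]
0.25 [[299.0, 157.0], [298.0, 136.0]]
0.3 [[296.0, 158.0], [296.0, 137.0]]
0.35 [[294.0, 159.0], [294.0, 138.0]]
pivot [341. 177.]
stone_cup 0.51 [262.  37.]
shift [-29.2 188.4 -47.3] turn -0.001
shift [-29.2 188.4   7.7] turn -0.001
```

View pics/k5.png

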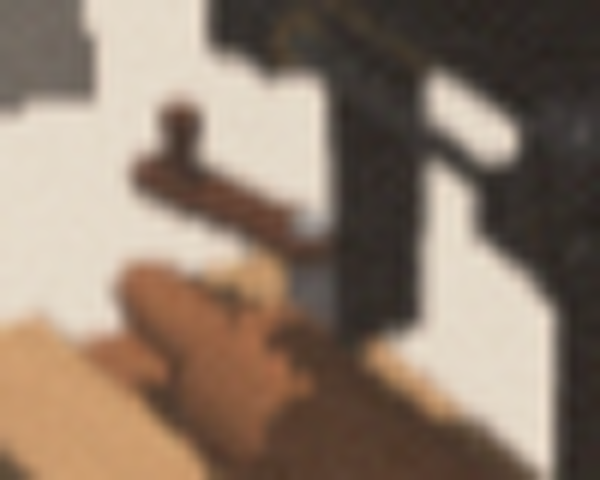

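The close-up shows the peg standing at (180,130), which matches a keeper angle of about 0.22. That puts the peg at board (85,189). I'm closing the fingers and going to its far side.

>>> {"name": "jog_arm", "arguments": {"motion": [[[0,0,-30],0],[[0,30,-48],0],[[-10,75,-48],0],[[-20,120,-48],0],[[-33,160,-48],0]], "grip": 1}}

```text
t: 10.0
eef_pos: [588.9, 291.2, 151.0]
tcp_rot: [3.141, 0.0, -2.99]
ft_force: [-0.0, -0.3, -0.3]
opening: 0.635
grip_force: 0.0
```

>>> {"name": "jog_arm", "arguments": {"motion": [[[0,28,0],0],[[0,28,10],0],[[0,28,30],0],[[0,28,45],0],[[0,28,55],0]]}}

```text
t: 10.5
eef_pos: [584.7, 316.0, 94.0]
tcp_rot: [-3.141, -0.002, -2.991]
ft_force: [0.1, -0.0, -0.5]
opening: 0.218
grip_force: 0.0
```

```bash
python3 - <<'E'
from h import *
s=state(); print(wb(s["eef_pos"]).round(1),s["eef_pos"].round(1),s["opening"],s["ft_force"].round(1))
c=read_camera("side"); cv2.imwrite('pics/k6.png',cv2.resize(c['img'][130:210,190:290],None,fx=7,fy=7,interpolation=2))
E
```

```text
[104.4 194.7] [584.7 316.   94. ] 0.21758529125557405 [ 0.1 -0.  -0.5]
```

View pics/k6.png

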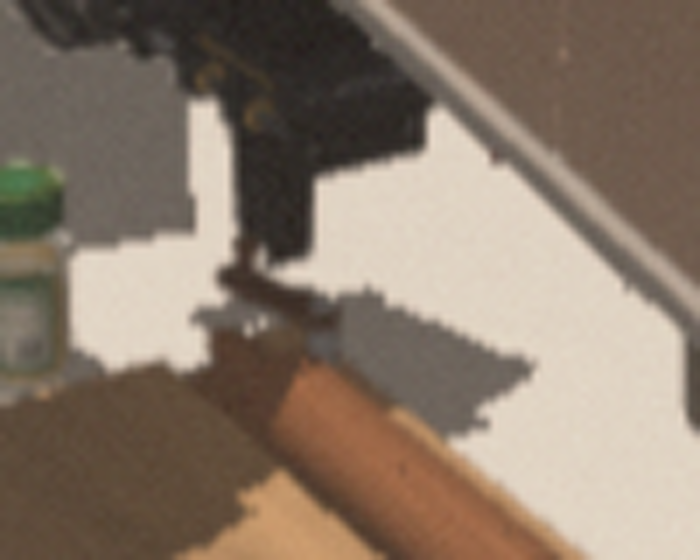

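The closed fingers are just on the far side of the peg, at (280,255) against the peg's (245,250), and clear of everything. Now I'm sweeping it round.

>>> {"name": "jog_arm", "arguments": {"motion": [[[0,0,0],0],[[0,0,0],0],[[0,0,0],0],[[4,-1,0],0],[[7,-2,0],0]]}}

```text
t: 11.05
eef_pos: [578.3, 313.8, 96.1]
tcp_rot: [3.141, 0.001, -2.99]
ft_force: [0.2, 0.4, -0.2]
opening: 0.002
grip_force: 0.3
```

>>> {"name": "jog_arm", "arguments": {"motion": [[[7,0,0],0],[[14,-1,0],0],[[20,-2.5,0],0],[[27,-5,0],0],[[34,-10,0],0]]}}

```text
t: 11.55
eef_pos: [545.6, 298.7, 95.7]
tcp_rot: [3.141, 0.0, -2.99]
ft_force: [0.3, -0.5, 0.9]
opening: 0.005
grip_force: 0.3
```

>>> {"name": "jog_arm", "arguments": {"motion": [[[7,-6,0],0],[[13.5,-10.5,0],0],[[17,-15,0],0],[[20.5,-20.5,0],0],[[20.5,-20.5,0],0]]}}

```text
t: 12.05
eef_pos: [528.9, 274.8, 95.7]
tcp_rot: [-3.142, -0.0, -2.991]
ft_force: [-0.5, 0.3, 0.5]
opening: 0.006
grip_force: 0.0
```

```bash
python3 - <<'E'
from h import *
s=state(); print(wb(s["eef_pos"]).round(1),s["eef_pos"].round(1),s["opening"],s["ft_force"].round(1))
c=read_camera("side"); cv2.imwrite('pics/k7.png',cv2.resize(c['img'][130:210,190:290],None,fx=7,fy=7,interpolation=2))
E
```

```text
[ 43.  162.4] [528.9 274.8  95.7] 0.005575742454666197 [-0.5  0.3  0.5]
```

View pics/k7.png

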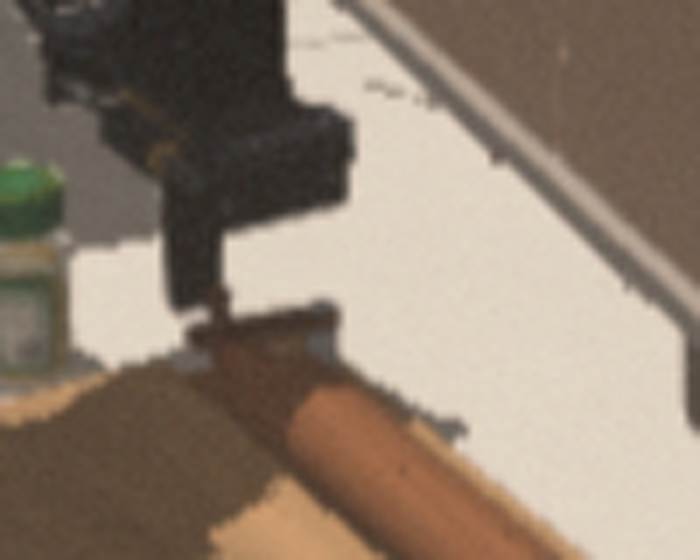

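The keeper is nearly over the handle, with the finger behind its peg at (220,300). I'm pushing on gently to the stop.

>>> {"name": "jog_arm", "arguments": {"motion": [[[-2,-1.5,0],0],[[-2,-3,0],0],[[-2,-4,0],0],[[-2,-5,0],0],[[-2,-5,0],0]]}}

```text
t: 12.6
eef_pos: [531.9, 270.8, 95.6]
tcp_rot: [3.142, -0.0, -2.99]
ft_force: [-0.6, 0.2, 0.2]
opening: 0.008
grip_force: 0.2
```

>>> {"name": "jog_arm", "arguments": {"motion": [[[0,-0.5,0],0],[[0,-1,0],0],[[0,-1,0],0]]}}

```text
t: 12.9
eef_pos: [532.0, 269.8, 95.6]
tcp_rot: [3.142, -0.0, -2.99]
ft_force: [0.0, 0.8, -0.4]
opening: 0.003
grip_force: 0.3
```

>>> {"name": "jog_arm", "arguments": {"motion": [[[0,-0.5,0],0],[[0,-1,0],0],[[0,-1.5,0],0],[[0,-1.5,0],0]]}}

```text
t: 13.3
eef_pos: [532.3, 268.3, 95.6]
tcp_rot: [3.142, 0.0, -2.99]
ft_force: [-0.8, 0.9, 0.4]
opening: 0.006
grip_force: 0.3
```

>>> {"name": "jog_arm", "arguments": {"motion": [[[0,-0.5,0],0],[[0,-1,0],0],[[0,-1,0],0]]}}

```text
t: 13.6
eef_pos: [532.4, 267.4, 95.6]
tcp_rot: [3.142, 0.0, -2.99]
ft_force: [-0.9, 1.0, -0.5]
opening: 0.003
grip_force: 0.3
```

>>> {"name": "jog_arm", "arguments": {"motion": [[[0,-0.5,0],0],[[0,-1,0],0],[[0,-1.5,0],0],[[0,-1.5,0],0]]}}

```text
t: 14.0
eef_pos: [532.7, 265.8, 95.6]
tcp_rot: [3.142, 0.0, -2.99]
ft_force: [-0.4, 0.1, 0.1]
opening: 0.004
grip_force: 0.2
```

>>> {"name": "jog_arm", "arguments": {"motion": [[[0,-0.5,0],0],[[0,-1,0],0],[[0,-1,0],0]]}}

```text
t: 14.3
eef_pos: [532.7, 265.2, 95.6]
tcp_rot: [3.141, 0.0, -2.991]
ft_force: [-0.9, 3.8, 0.5]
opening: 0.005
grip_force: 1.9
```

```bash
python3 - <<'E'
from h import *
s=state(); print(wb(s["eef_pos"]).round(1),s["ft_force"].round(1))
c=read_camera("side"); x,y,S=190,130,7
big=cv2.resize(c['img'][130:210,190:290],None,fx=7,fy=7,interpolation=2)
for a,col in((1.57,(0,255,0)),(1.4,(0,0,255))):
    uv=np.array([w2px(c,q) for q in T(BP,[[96,140,65],[96-50*np.sin(a),140+50*np.cos(a),65],[96-50*np.sin(a),140+50*np.cos(a),85]])]); cv2.polylines(big,[np.int32((uv-[x,y]+.5)*S)],False,col,1)
cv2.imwrite('pics/k8.png',big)
E
```

```text
[ 45.3 152.4] [-0.9  3.8  0.5]
```

View pics/k8.png

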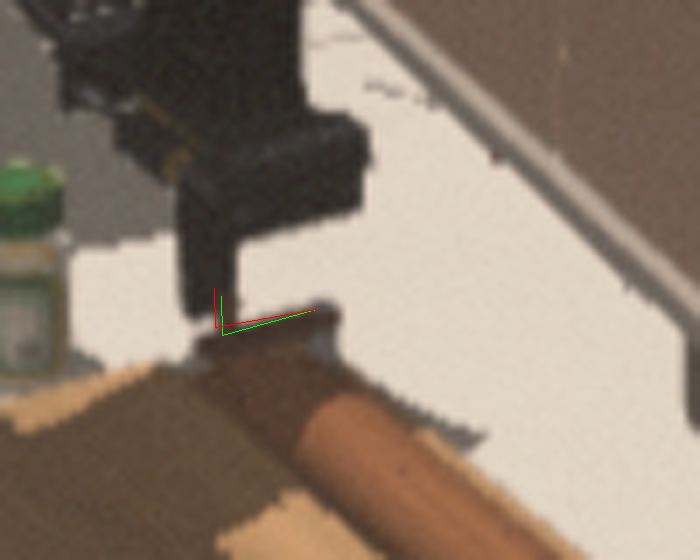

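>>> {"name": "jog_arm", "arguments": {"motion": [[[0,-0.5,0],0],[[0,-0.8,0],0],[[0,-0.8,0],0]]}}

```text
t: 14.65
eef_pos: [532.8, 264.8, 95.7]
tcp_rot: [3.141, 0.0, -2.99]
ft_force: [-1.7, 7.0, 0.1]
opening: 0.002
grip_force: 3.9
```

The force climbs against the stop. I'm backing off in +y, then going up.

>>> {"name": "jog_arm", "arguments": {"motion": [[[0,6,0],0],[[0,15,0],0],[[0,15,-30],0],[[0,15,-70],0],[[0,15,-110],0]]}}

```text
t: 15.15
eef_pos: [530.4, 279.3, 206.7]
tcp_rot: [-3.141, -0.001, -2.99]
ft_force: [1.6, -1.0, -0.1]
opening: 0.008
grip_force: 0.0
```

>>> {"name": "jog_arm", "arguments": {"motion": [[[20,40,0],0],[[40,80,0],0],[[60,120,0],0],[[80,160,0],0],[[80,180,0],0]]}}

```text
t: 15.65
eef_pos: [421.6, 447.5, 205.9]
tcp_rot: [3.142, -0.0, -2.988]
ft_force: [0.2, -0.2, 0.3]
opening: 0.004
grip_force: 0.0
```

```bash
python3 - <<'E'
from h import *
pin(43)
c=read_camera("side"); t=read_camera("top")
a=cv2.resize(c['img'][140:260,150:310],None,fx=2.5,fy=2.5,interpolation=2); b=cv2.resize(t['img'][150:270,160:320],None,fx=2.5,fy=2.5,interpolation=2)
cv2.imwrite('pics/end.png',cv2.resize(np.hstack([a,b]),(800,300)))
E
```

```text
top 0.89 mean [569.5 122.4] board [60.   5.7] yaw 0.146
side 0.98 mean [571.4 102.7] board [ 59.  -14.1] yaw 0.112
tcp [424.2 445.  205.5] board [-34.7 346.5] [-3.141 -0.    -2.989] [ 0.5  0.3 -1. ] 15.85
```

View pics/end.png

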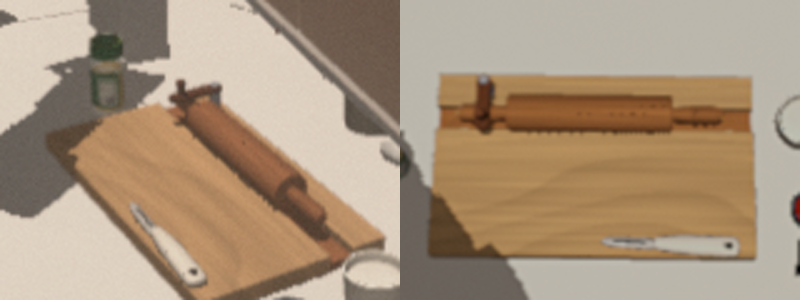

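The pin lies in the groove at (590,112), and the keeper is square across its left handle at (484,100). The peeler and jar haven't moved.

```bash
python3 -c "
from cell import *
print(job_done())"
```

```text
the job is handed in; nothing more can be done
None
```

The rolling pin is seated in its groove, the keeper is turned to its stop across the left handle, and the job was handed in after about 16 s with the arm clear; no verdict was returned.

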